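Take the filter plate out of the analyser drawer for inspection

TASK

Pull the analyser's drawer right out to its stop, swing the cover flap inside it up until it stands upright, then draw the filter plate out from under it. Finish while still holding the plate in the gripper: upright and still over the middle of the square light pad, its lower edge about 10 cm above the bench. Leave the drawer out and the flap up, and do not disturb the tube rack, the bottle or the tip box.

Things in the scene. Friction and masses are not known exactly. Their poses are not given: they have to be found in the camera images.
- analyser: White benchtop analyser, fixed, 250 mm deep (x), 230 wide (y); top 105 high at the front, from about 80 behind the front face sloping up (touch screen) to about 145. Origin: on the bench under the middle of the casing's front face; x into the machine, y to its left seen from the robot, z up. The grey drawer's front panel (12 thick, top at height 100) lies on the front face when shut.
- drawer (a joint): How far the drawer is pulled out along the analyser's -x, in m: 0 shut (as it starts), 0.165 at its stop. About 1.5 N of friction; stays where it is left. Inside it is 188 mm wide, side walls up to height 74, floor at height 16.
- drawer_handle (a point): Middle of the drawer's handle: a level round steel bar, 10 mm thick, 100 long along the analyser's y, its axis 45 in front of the panel's front face and 76 above the bench; joined to the panel at both ends, open above and below. Moves with the drawer.
- flap (a joint): Angle of the cover flap in the drawer, in rad: 0 shut, 1.57 upright, 1.75 at its stop. The hinge is stiff (0.06 N m), so the flap stays at any angle. It is under the casing's roof until the drawer is out.
- flap_hinge (a point): Middle of the flap's hinge line, which runs along the analyser's x on the left (+y) side inside the drawer, at height 74.5 mm; moves with the drawer. The flap is a white plate 116 (x) x 102 (y) x 5 that lies from the hinge towards the analyser's -y and swings up about the hinge; open, it stands on the left of the bay.
- flap_tab (a point): Point inside the flap's black lifting tab, 128 mm from the hinge line, height 78.5 when shut. The tab is 20 wide along the analyser's x (grip across this), 8 thick, and juts 38 from the middle of the flap's free edge; the point is 26 past that edge, 12 before the tab's end. Below it the drawer is open down to its floor; 33 from the point to the drawer's right wall, 26 to the bay's wall.
- filter_plate: Grey plate 10 mm thick (x), 50 wide (y), 52 high (z), a round amber window on both broad faces; 40 to 90 g. Origin: centre of its underside. Stands loose and upright under the shut flap in a slot 20 deep (floor at height 16), 75 behind the casing's front face while shut, thickness along the analyser's x; moves with the drawer. Top 32 are clear, 50 free to the bay's walls (top 73).
- light_pad: Square inspection light pad, fixed, 130 x 130 x 10 high, grey with a bright white top. Origin: centre of its underside on the bench. It stands to the left or to the right of the drawer.
- tube_rack: Bystander: white wire tube rack 100 x 120, 65 high, tubes up to 98 high. Loose. Origin: centre of its underside. It stands on the other side from the light pad. Leave alone.
- reagent_bottle: Bystander: bottle 62 across, 140 high. Loose. Origin: centre of its underside. Leave alone.
- tip_box: Bystander: red box with a clear lid, 85 x 120 x 75 high. Loose. Origin: centre of its underside. Leave alone.
There are look-alikes about, which are no part of the job. There is more than one size of the light_pad; the job needs the middle-sized.

How it is judged:
On the way, in this order (a step that is already met when the one before it is completed fails the run):
1. the drawer is pulled out to its stop (value of joint drawer above 0.157 m), for 0.2 s.
2. the flap stands up (over 1.2 rad) with the drawer out and the plate still in its slot (value of joint flap above 1.2 rad and value of joint drawer above 0.14 m and height (world z) of filter_plate below 0.03 m), for 0.2 s.
3. the plate is held by the fingers, clear above its slot (height (world z) of filter_plate above 0.05 m and contact force between filter_plate and the fingers above 0.5 N), for 0.2 s.
At the end, for the whole second after the job is handed in: The fingers hold the plate, nothing else does: lower edge 60 to 150 mm above the bench, middle within 30 mm sideways of the pad's centre, within 0.2 rad of upright, slower than 0.03 m/s; drawer still out over 0.14 m, flap up over 1.2 rad (contact force between filter_plate and the fingers above 0.5 N and height (world z) of filter_plate between 0.06 and 0.15 m and horizontal distance between filter_plate and light_pad below 0.03 m and angle between filter_plate's own z axis and vertical below 0.2 rad and linear speed of filter_plate below 0.03 m/s and contact force between filter_plate and light_pad below 0.1 N and contact force between filter_plate and analyser below 0.1 N and value of joint drawer above 0.14 m and value of joint flap above 1.2 rad); the arm keeps its last pose, push and grip.
It fails at once if the tube rack is moved more than 30 mm (distance of tube_rack from where it was at the start of the episode above 0.03 m).
It fails at once if the reagent bottle is moved more than 30 mm (distance of reagent_bottle from where it was at the start of the episode above 0.03 m).
It fails at once if the tip box is moved more than 30 mm (distance of tip_box from where it was at the start of the episode above 0.03 m).
It also fails if it takes over 66 s, if anything falls off the work surface, if the arm or the gripper's body presses on something with over 40 N, if the wrist force passes 120 N, or if a joint passes its speed limit or range.

ROBOT

A 6-joint arm with a two-finger parallel gripper is mounted at the origin on the work surface. World frame = base frame: x ahead of the robot, y to its left, z up, the work surface at z = 0. Lengths are in m, angles in rad, forces in N, time in s.
With the tool pointing down it reaches from about 0.4 to 0.825 m from the base axis. Payload 7 kg.
Tool frame: the origin (TCP) lies at the very end of the fingers, on their centre line; the grasp point (between the pads) lies 19 mm behind it; z points along the fingers, y is the line along which they close (so a half turn about z gives the same grasp; the last joint's range is limited). The gripper opens to 88 mm and grips with 3 to 60 N. Pads are 19 mm wide; open, the fingers measure 130 mm over their backs; the gripper's body (78 mm by 193 mm) begins 47 mm behind the grasp point.
Start: joints at [1.407, 0.359, 0.012, 0, -1.224, -0.288], TCP at [0.295, 0.607, 0.227] pointing down, gripper open.
Joint ranges: [-3.07, 3.07], [-1.43, 2.12], [-1.02, 1.25], [-3.03, 1.67], [-3.05, -0], [-3.03, 3.03]. Speed limits (rad/s): [2.39, 2.39, 3.01, 3.14, 3.14, 3.14].

INTERFACE

Orientations are given as [roll, pitch, yaw] about the fixed x, y, z axes, in that order (R = Rz(yaw) Ry(pitch) Rx(roll)).
In Python, from station import arm gives the robot as it stands. The module is installed in compiled form; this text tells all that it offers.
- The arm moves only by the shell command python3 -m crank 'ROWS' [FORCE]. ROWS is JSON, a list of rows, each an object of numbers: "dx", "dy", "dz": the shift along the world's x, y, z in m; "twist": the turn about the world's z in degrees; "grip": the opening, from -1 (shut) to 1 (fully open). A call has exactly 5 rows; each row is the pose to reach, as a shift and turn from the pose commanded when the call began; what a row does not reach only later rows make up. A row lasts 1/12 s, in which the tool goes at most 41.7 mm and 7.16 degrees, less where a joint would pass 70% of its speed; a pose out of reach is approached as far as the arm can. A call with a gripper value outside its range is refused whole. The fingers move at their own pace and stop on an object; FORCE is the grip in N (left out, the last holds). Time passes only in rows, so rows that repeat a pose let the fingers close, or fill a call up. It gives the time, the measured TCP pose, the force, the opening and the grip force at its end, in the units of the state.
- arm.get_state(): the state, without advancing time (a new reading comes with each control period).
- arm.grab_frame(name): name is "scene" or "top"; returns the picture (480x640x3 uint8, red, green, blue); there is no depth.
- arm.get_calibration(name): a dict with "fx", "fy", "cx", "cy" (pixels), "cam_to_world" (4x4, takes a point from camera to world coordinates). Camera axes: x right, y down, z forward; pixel columns grow to the right and rows downward; lengths in m; the calibration is good to about 2 mm. A picture is of the moment at which its call begins. get_calibration takes no time and is no camera call.
- arm.job_done(): hands the job in; it is judged then, once.
The state is a dict: "t": time; "q": joint angles; "qd": joint speeds; "joint_efforts": joint torques, N m; "eef_pos": TCP position; "ee_rot": TCP orientation; "force": force on the tool from outside, world axes, zero at the start; "moment": the same for the moment, N m; "width": finger opening in m; "gripper_force": force on a finger pad.
Only numpy, scipy, OpenCV 4.12 (cv2) and the standard library are available. Lean on these libraries where they do the work, as an engineer would, in place of code of your own. Each camera call takes 0.05 s, during which the arm holds its last target. There are 200 camera calls.

## Working session

There is one attempt and no reset: what is moved stays moved. The work goes in short steps, Python scripts to look and compute and a shell command to move; the robot and the scene stay as the last step left them, time stands still between calls to the robot, and variables do not carry over. Pictures are saved under pics/ and viewed, at most 10 in all, crops included, and the job is handed in when it is done.

```bash
mkdir -p pics; cat > h.py <<'E'
import numpy as np, cv2
from station import arm
def snap(n,name):
    im=arm.grab_frame(n); cv2.imwrite(f'pics/{name}.png',im[:,:,::-1]); return im
def ray(n,u,v):
    c=arm.get_calibration(n);T=np.array(c['cam_to_world'])
    d=T[:3,:3]@np.array([(u-c['cx'])/c['fx'],(v-c['cy'])/c['fy'],1]); return T[:3,3],d
def at_z(n,u,v,z):
    o,d=ray(n,u,v); return o+d*(z-o[2])/d[2]
def proj(n,p):
    c=arm.get_calibration(n);T=np.array(c['cam_to_world']); q=T[:3,:3].T@(np.array(p)-T[:3,3])
    return c['fx']*q[0]/q[2]+c['cx'], c['fy']*q[1]/q[2]+c['cy']
E
python3 - <<'E'
from h import *
snap('scene','s0');snap('top','t0')
for n in('scene','top'):
    c=arm.get_calibration(n);print(n,c['fx'],np.round(c['cam_to_world'],3).tolist())
s=arm.get_state();print(s['eef_pos'],s['ee_rot'],s['width'],s['t'])
E
```

```text
scene 545.7903682749557 [[-0.723, 0.468, -0.508, 1.234], [0.691, 0.507, -0.516, 0.786], [0.016, -0.724, -0.689, 0.967], [0.0, 0.0, 0.0, 1.0]]
top 617.6475681147328 [[-0.02, -0.998, 0.059, 0.483], [-1.0, 0.02, 0.004, 0.121], [-0.005, -0.059, -0.998, 1.834], [0.0, 0.0, 0.0, 1.0]]
[0.29452695 0.60685617 0.22568967] [ 3.14004102e+00 -1.62444663e-04 -4.51894714e-01] 0.0873644552660089 0.1
```

View pics/s0.png

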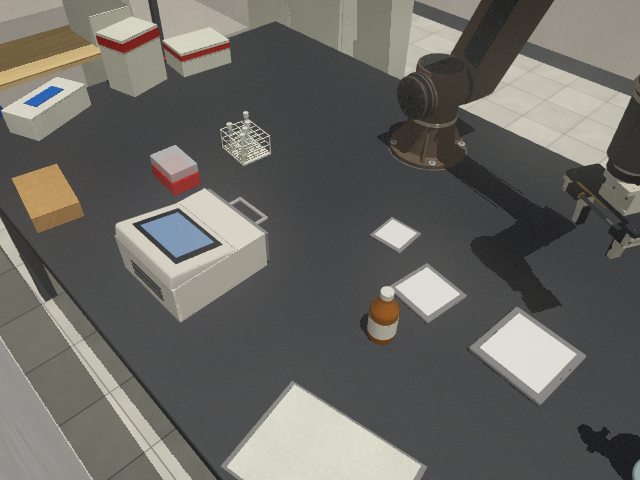

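View pics/t0.png

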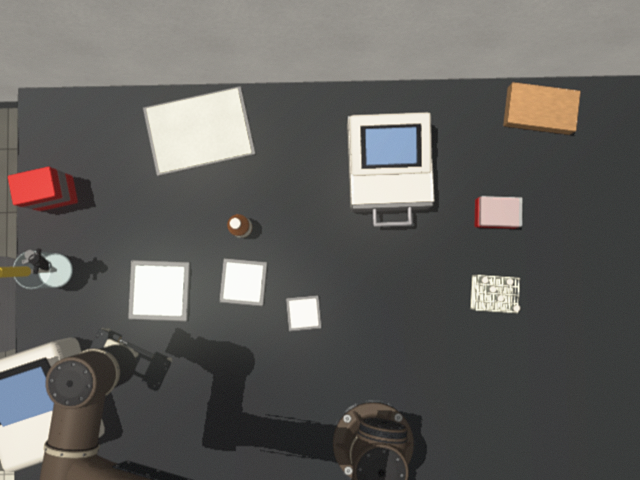

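The top view shows three pads: large at (158,291), middle at (243,282) and small at (303,313). The middle one fits the description, and I'll check its size. The analyser's handle is at about (393,224). Next I'll enlarge the pad and the analyser in one crop.

```bash
python3 - <<'E'
from h import *
im=cv2.imread('pics/t0.png')[100:330,190:450]
cv2.imwrite('pics/c1.png',cv2.resize(im,None,fx=2.6,fy=2.6,interpolation=cv2.INTER_CUBIC))
g=cv2.cvtColor(cv2.imread('pics/t0.png'),cv2.COLOR_BGR2GRAY)
n,l,st,ce=cv2.connectedComponentsWithStats((g[240:340,110:340]>95).astype('uint8'))
for s,c in zip(st[1:],ce[1:]):
    if s[4]>300: u,v=c[0]+110,c[1]+240; p=at_z('top',u,v,.01); e=np.sqrt(s[4])/617.6*1.82; print(np.round([u,v,*p,e],3))
E
```

```text
[2.42495e+02 2.81740e+02 4.75000e-01 3.72000e-01 1.00000e-02 1.32000e-01]
[1.58243e+02 2.90215e+02 4.55000e-01 6.21000e-01 1.00000e-02 1.76000e-01]
[3.03034e+02 3.12882e+02 3.80000e-01 1.95000e-01 1.00000e-02 9.80000e-02]
```

View pics/c1.png

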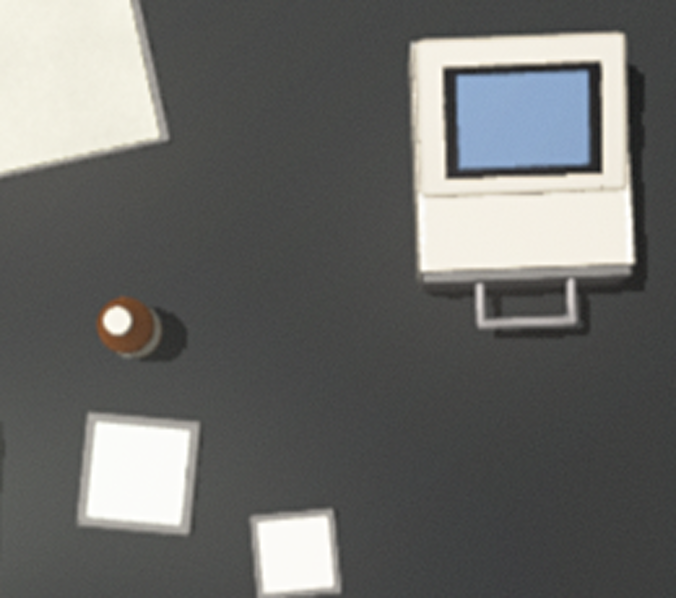

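The crop confirms the middle pad at about (242,282) px. Its measured side of 132 mm matches 130, with the others at 176 and 98. The casing's front edge runs from crop (420,272) to (633,264), and the handle bar from (478,325) to (577,321).

```bash
python3 - <<'E'
from h import *
f=lambda x,y,z:at_z('top',(x+.5)/2.6-.5+190,(y+.5)/2.6-.5+100,z)
L,R=f(420,272,.105),f(633,264,.105); H1,H2=f(478,325,.076),f(577,321,.076)
B1,B2=f(411,41,.145),f(625,33,.145)
yaws=[np.arctan2(-(a-b)[0],(a-b)[1]) for a,b in((L,R),(H1,H2),(B1,B2))]
print(L,R,H1,H2,np.linalg.norm(L-R),np.linalg.norm(H1-H2),np.degrees(yaws))
y=np.mean(yaws); x=np.array([np.cos(y),np.sin(y)]);yl=np.array([-x[1],x[0]])
F=(L+R)[:2]/2;H=(H1+H2)[:2]/2
print('x',x,'front',F,'H',H,'front from H',H+.057*x, 'from back',(B1+B2)[:2]/2-.25*x)
O=(F+H+.057*x)/2
def w(a,b):return O+a*x+b*yl
np.save('O.npy',[*O,y])
print('O',O,'yaw',np.degrees(y),'handle',w(-.057,0),'bottle',at_z('top',236,224,.14))
s=arm.get_state();print(np.degrees(s['ee_rot']))
E
```

```text
[0.68643417 0.05030926 0.105     ] [ 0.69037778 -0.18018474  0.105     ] [ 0.63005849 -0.01319982  0.076     ] [ 0.6322392  -0.12191461  0.076     ] 0.2305277282660266 0.10873665418348563 [0.98019825 1.14914134 0.94620216]
x [0.99983993 0.01789182] front [ 0.68840597 -0.06493774] H [ 0.63114885 -0.06755722] front from H [ 0.68813972 -0.06653738] from back [ 0.68136498 -0.06262263]
O [ 0.68827285 -0.06573756] yaw 1.0251805846331417 handle [ 0.63128197 -0.06675739] bottle [0.63435661 0.37015791 0.14      ]
[ 1.79911098e+02 -9.30739362e-03 -2.58916599e+01]
```

```bash
for i in 1 ; do python3 -m crank '[{"dx":0.017,"dy":-0.034,"twist":-4,"grip":-0.2},{"dx":0.034,"dy":-0.068,"twist":-8,"grip":-0.2},{"dx":0.051,"dy":-0.102,"twist":-12,"grip":-0.2},{"dx":0.068,"dy":-0.136,"twist":-16,"grip":-0.2},{"dx":0.085,"dy":-0.17,"twist":-20,"grip":-0.2}]' 20; done
python3 -m crank '[{"dx":0.017,"dy":-0.034,"twist":-5,"grip":-0.2},{"dx":0.034,"dy":-0.068,"twist":-10,"grip":-0.2},{"dx":0.051,"dy":-0.102,"twist":-15,"grip":-0.2},{"dx":0.068,"dy":-0.136,"twist":-20,"grip":-0.2},{"dx":0.085,"dy":-0.17,"twist":-25,"grip":-0.2}]'
python3 -m crank '[{"dx":0.017,"dy":-0.034,"twist":-4,"grip":-0.2},{"dx":0.034,"dy":-0.068,"twist":-8,"grip":-0.2},{"dx":0.051,"dy":-0.102,"twist":-12,"grip":-0.2},{"dx":0.068,"dy":-0.136,"twist":-15,"grip":-0.2},{"dx":0.085,"dy":-0.17,"twist":-18,"grip":-0.2}]'
```

```text
invalid input at $[0]: expected keys dx, dy, dz, twist, grip
invalid input at $[0]: expected keys dx, dy, dz, twist, grip
invalid input at $[0]: expected keys dx, dy, dz, twist, grip
```

```bash
python3 -m crank '[{"dx":0.017,"dy":-0.034,"dz":0,"twist":-4,"grip":-0.2},{"dx":0.034,"dy":-0.068,"dz":0,"twist":-8,"grip":-0.2},{"dx":0.051,"dy":-0.102,"dz":0,"twist":-12,"grip":-0.2},{"dx":0.068,"dy":-0.136,"dz":0,"twist":-16,"grip":-0.2},{"dx":0.085,"dy":-0.17,"dz":0,"twist":-20,"grip":-0.2}]' 20
python3 -m crank '[{"dx":0.017,"dy":-0.034,"dz":0,"twist":-5,"grip":-0.2},{"dx":0.034,"dy":-0.068,"dz":0,"twist":-10,"grip":-0.2},{"dx":0.051,"dy":-0.102,"dz":0,"twist":-15,"grip":-0.2},{"dx":0.068,"dy":-0.136,"dz":0,"twist":-20,"grip":-0.2},{"dx":0.085,"dy":-0.17,"dz":0,"twist":-25,"grip":-0.2}]'
python3 -m crank '[{"dx":0.017,"dy":-0.034,"dz":0,"twist":-4,"grip":-0.2},{"dx":0.034,"dy":-0.068,"dz":0,"twist":-8,"grip":-0.2},{"dx":0.051,"dy":-0.102,"dz":0,"twist":-12,"grip":-0.2},{"dx":0.068,"dy":-0.136,"dz":0,"twist":-15,"grip":-0.2},{"dx":0.085,"dy":-0.17,"dz":0,"twist":-18,"grip":-0.2}]'
```

```text
t: 0.52
eef_pos: [0.3799, 0.4354, 0.2262]
ee_rot: [3.141, -0.0, -0.804]
force: [1.2, -0.1, 1.3]
width: 0.06
gripper_force: 0.0
t: 0.93
eef_pos: [0.4649, 0.2654, 0.2265]
ee_rot: [3.141, 0.0, -1.241]
force: [1.4, 0.4, 0.0]
width: 0.0355
gripper_force: 0.0
t: 1.35
eef_pos: [0.55, 0.0954, 0.2265]
ee_rot: [3.141, 0.0, -1.554]
force: [2.2, 0.9, 0.1]
width: 0.0349
gripper_force: 0.0
```

```bash
python3 -m crank '[{"dx":0.016,"dy":-0.032,"dz":-0.016,"twist":0,"grip":-0.25},{"dx":0.032,"dy":-0.064,"dz":-0.032,"twist":0,"grip":-0.25},{"dx":0.048,"dy":-0.097,"dz":-0.048,"twist":0,"grip":-0.25},{"dx":0.065,"dy":-0.13,"dz":-0.064,"twist":0,"grip":-0.25},{"dx":0.0815,"dy":-0.162,"dz":-0.08,"twist":0,"grip":-0.25}]'
python3 -m crank '[{"dx":0,"dy":0,"dz":-0.01,"twist":0,"grip":-0.25},{"dx":0,"dy":0,"dz":-0.02,"twist":0,"grip":-0.25},{"dx":0,"dy":0,"dz":-0.03,"twist":0,"grip":-0.25},{"dx":0,"dy":0,"dz":-0.04,"twist":0,"grip":-0.25},{"dx":0,"dy":0,"dz":-0.04,"twist":0,"grip":-0.25}]'
python3 - <<'E'
from h import *
im=snap('scene','s1'); c=im[130:330,110:330][:,:,::-1]
cv2.imwrite('pics/c2.png',cv2.resize(c,None,fx=3,fy=3,interpolation=cv2.INTER_CUBIC))
E
```

```text
t: 1.77
eef_pos: [0.6315, -0.0666, 0.1455]
ee_rot: [3.141, 0.0, -1.551]
force: [0.9, 0.8, 0.5]
width: 0.0329
gripper_force: 0.0
t: 2.18
eef_pos: [0.6297, -0.0637, 0.1045]
ee_rot: [3.139, 0.0, -1.55]
force: [-0.1, -1.0, -0.2]
width: 0.0327
gripper_force: 0.0
```

View pics/c2.png

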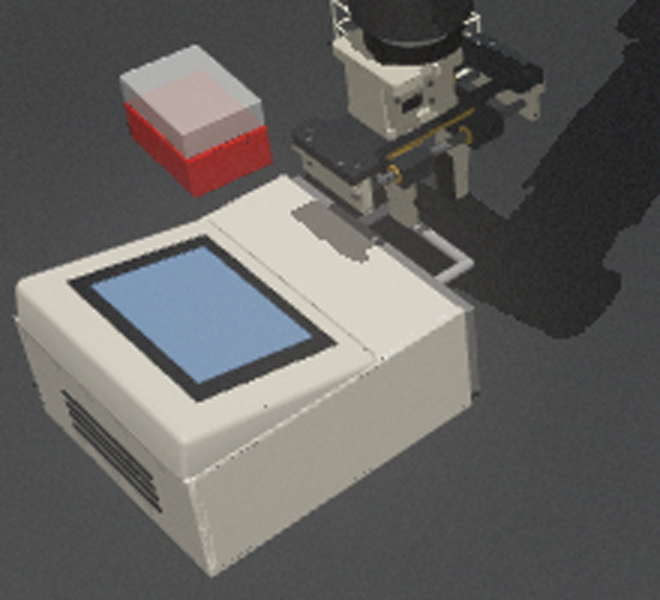

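The crop shows the gripper over the handle: the near finger at about (405,210) lines up with the gap between bar and panel, and the other finger is outside the bar. I'll go down and grip.

```bash
python3 -m crank '[{"dx":0,"dy":-0.001,"dz":-0.01,"twist":0,"grip":-0.25},{"dx":0,"dy":-0.001,"dz":-0.02,"twist":0,"grip":-0.25},{"dx":0,"dy":-0.001,"dz":-0.03,"twist":0,"grip":-0.25},{"dx":0,"dy":-0.001,"dz":-0.04,"twist":0,"grip":-0.25},{"dx":0,"dy":-0.001,"dz":-0.048,"twist":0,"grip":-0.25}]'
python3 -m crank '[{"dx":0,"dy":0,"dz":0,"twist":0,"grip":-0.9},{"dx":0,"dy":0,"dz":0,"twist":0,"grip":-1},{"dx":0,"dy":0,"dz":0,"twist":0,"grip":-1},{"dx":0,"dy":0,"dz":0,"twist":0,"grip":-1},{"dx":0,"dy":0,"dz":0,"twist":0,"grip":-1}]' 20
```

```text
t: 2.65
eef_pos: [0.6307, -0.0657, 0.0571]
ee_rot: [3.141, -0.0, -1.551]
force: [-0.7, -0.3, -0.3]
width: 0.0328
gripper_force: 0.0
t: 3.07
eef_pos: [0.6318, -0.0657, 0.0592]
ee_rot: [-3.14, 0.0, -1.551]
force: [1.1, -0.6, -0.2]
width: 0.0094
gripper_force: 20.0
```

```bash
python3 -m crank '[{"dx":-0.01,"dy":0,"dz":0,"twist":0,"grip":-1},{"dx":-0.025,"dy":0,"dz":0,"twist":0,"grip":-1},{"dx":-0.04,"dy":-0.001,"dz":0,"twist":0,"grip":-1},{"dx":-0.055,"dy":-0.001,"dz":0,"twist":0,"grip":-1},{"dx":-0.07,"dy":-0.001,"dz":0,"twist":0,"grip":-1}]'
python3 -m crank '[{"dx":-0.015,"dy":0,"dz":0,"twist":0,"grip":-1},{"dx":-0.03,"dy":0,"dz":0,"twist":0,"grip":-1},{"dx":-0.045,"dy":-0.001,"dz":0,"twist":0,"grip":-1},{"dx":-0.06,"dy":-0.001,"dz":0,"twist":0,"grip":-1},{"dx":-0.075,"dy":-0.001,"dz":0,"twist":0,"grip":-1}]'
python3 -m crank '[{"dx":-0.006,"dy":0,"dz":0,"twist":0,"grip":-1},{"dx":-0.01,"dy":0,"dz":0,"twist":0,"grip":-1},{"dx":-0.014,"dy":0,"dz":0,"twist":0,"grip":-1},{"dx":-0.018,"dy":0,"dz":0,"twist":0,"grip":-1},{"dx":-0.021,"dy":0,"dz":0,"twist":0,"grip":-1}]'
```

```text
t: 3.48
eef_pos: [0.5614, -0.067, 0.0592]
ee_rot: [-3.14, -0.0, -1.551]
force: [2.2, -2.8, -0.9]
width: 0.0091
gripper_force: 20.0
t: 3.9
eef_pos: [0.4861, -0.0683, 0.0591]
ee_rot: [-3.14, -0.001, -1.551]
force: [1.9, -6.3, -1.8]
width: 0.0094
gripper_force: 20.0
t: 4.32
eef_pos: [0.4675, -0.0685, 0.0593]
ee_rot: [-3.137, -0.001, -1.55]
force: [19.0, -16.8, -21.4]
width: 0.0091
gripper_force: 20.0
```

```bash
python3 -m crank '[{"dx":0.004,"dy":-0.001,"dz":0,"twist":0,"grip":-1},{"dx":0.004,"dy":-0.001,"dz":0,"twist":0,"grip":-0.25},{"dx":0.004,"dy":-0.001,"dz":0,"twist":0,"grip":-0.25},{"dx":0.004,"dy":-0.001,"dz":0,"twist":0,"grip":-0.25},{"dx":0.004,"dy":-0.001,"dz":0,"twist":0,"grip":-0.25}]'
python3 -m crank '[{"dx":0,"dy":0,"dz":0.02,"twist":0,"grip":-0.25},{"dx":0,"dy":0,"dz":0.06,"twist":0,"grip":-0.25},{"dx":0,"dy":0,"dz":0.1,"twist":0,"grip":-0.25},{"dx":-0.01,"dy":-0.02,"dz":0.14,"twist":0,"grip":-0.25},{"dx":-0.02,"dy":-0.05,"dz":0.14,"twist":0,"grip":-0.25}]'
python3 -m crank '[{"dx":0,"dy":-0.04,"dz":0,"twist":0,"grip":-0.25},{"dx":0,"dy":-0.08,"dz":0,"twist":0,"grip":-0.25},{"dx":0,"dy":-0.12,"dz":0,"twist":0,"grip":-0.25},{"dx":0,"dy":-0.15,"dz":0,"twist":0,"grip":-0.25},{"dx":0,"dy":-0.15,"dz":0,"twist":0,"grip":-0.25}]'
python3 - <<'E'
from h import *
s=snap('scene','s2');t=snap('top','t2')
c=t[160:290,330:470][:,:,::-1]
cv2.imwrite('pics/c3.png',cv2.resize(c,None,fx=4.5,fy=4.5,interpolation=cv2.INTER_CUBIC))
E
```

```text
t: 4.73
eef_pos: [0.4691, -0.0687, 0.0586]
ee_rot: [3.141, 0.0, -1.551]
force: [0.5, -0.3, 0.8]
width: 0.0297
gripper_force: 0.0
t: 5.15
eef_pos: [0.4531, -0.118, 0.2055]
ee_rot: [-3.131, -0.001, -1.547]
force: [2.3, -0.5, 0.3]
width: 0.033
gripper_force: 0.0
t: 5.57
eef_pos: [0.4487, -0.2728, 0.1981]
ee_rot: [3.141, -0.001, -1.555]
force: [0.8, -0.1, 0.3]
width: 0.0328
gripper_force: 0.0
```

View pics/c3.png

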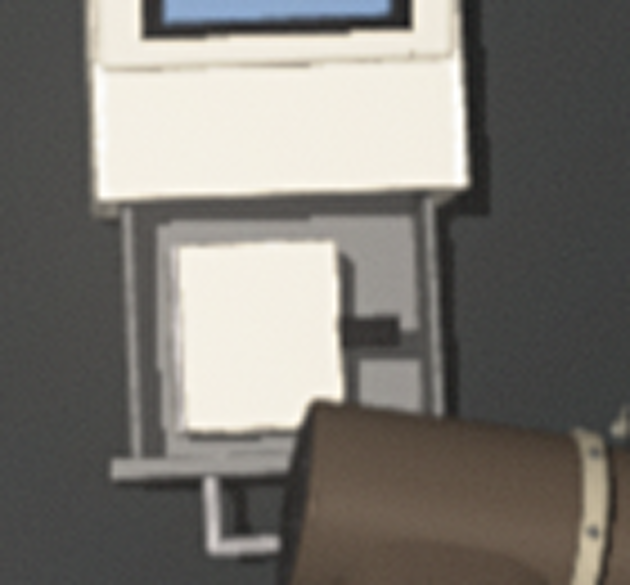

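The drawer is out. The flap's corners are at crop (180,247), (335,240) and (187,432). The black tab runs from (341,332) to (399,329), so the tab point is near (381,330).

```bash
python3 - <<'E'
from h import *
f=lambda x,y,z:at_z('top',(x+.5)/4.5-.5+330,(y+.5)/4.5-.5+160,z)
E=f(341,331.5,.08);T=f(399,329.5,.08);print('edge',E,'end',T,T-E)
print('pt a',E+(T-E)*26/38,'pt b', T+(E-T)*12/38)
print('flap corners',f(180,247,.077),f(335,240,.077),f(187,432,.077))
A,B=f(97,200,.105),f(467,189,.105);print('front',A,B)
C,D=f(180,247,.077),f(187,432,.077); d=C-D; print('yaw flap',np.degrees(np.arctan2(d[1],d[0])))
O=np.load('O.npy');x=np.array([np.cos(O[2]),np.sin(O[2])]);y=np.array([-x[1],x[0]])
for n,a,b in(('tab',-.09,-.061),('hinge',-.09,.067),('plate',-.09,.016)):print(n,O[:2]+a*x+b*y)
print([proj('scene',[*(O[:2]-.09*x-.061*y),.08])])
E
```

```text
edge [ 0.60337182 -0.10284556  0.08      ] end [ 0.60389148 -0.13951422  0.08      ] [ 0.00051967 -0.03666866  0.        ]
pt a [ 0.60372738 -0.12793464  0.08      ] pt b [ 0.60372738 -0.12793464  0.08      ]
flap corners [ 0.65939775 -0.00263683  0.077     ] [ 0.66183671 -0.10103995  0.077     ] [ 0.54190221 -0.00420012  0.077     ]
front [0.68715082 0.05047343 0.105     ] [ 0.68928903 -0.18081229  0.105     ]
yaw flap 0.7622802184741526
tab [ 0.59937866 -0.12833806]
hinge [ 5.97088503e-01 -3.58549087e-04]
plate [ 0.59800099 -0.05135039]
[(np.float64(247.7992555703173), np.float64(189.96447971658336))]
```

```bash
python3 -m crank '[{"dx":0.02,"dy":0.02,"dz":0,"twist":0,"grip":0},{"dx":0.045,"dy":0.042,"dz":0,"twist":0,"grip":0},{"dx":0.07,"dy":0.065,"dz":0,"twist":0,"grip":0},{"dx":0.095,"dy":0.088,"dz":0,"twist":0,"grip":0},{"dx":0.12,"dy":0.111,"dz":0,"twist":0,"grip":0}]'
python3 -m crank '[{"dx":0.02,"dy":0.02,"dz":-0.01,"twist":0,"grip":0},{"dx":0.0325,"dy":0.03,"dz":-0.03,"twist":0,"grip":0},{"dx":0.0325,"dy":0.03,"dz":-0.06,"twist":0,"grip":0},{"dx":0.0325,"dy":0.03,"dz":-0.08,"twist":0,"grip":0},{"dx":0.0325,"dy":0.03,"dz":-0.09,"twist":0,"grip":0}]'
python3 - <<'E'
from h import *
s=snap('scene','s3')
c=s[120:280,170:350][:,:,::-1]
cv2.imwrite('pics/c4.png',cv2.resize(c,None,fx=3.7,fy=3.7,interpolation=cv2.INTER_CUBIC))
print(arm.get_state()['eef_pos'])
E
```

```text
t: 6.08
eef_pos: [0.57, -0.1552, 0.1988]
ee_rot: [-3.141, 0.0, -1.55]
force: [-0.6, -1.2, -0.6]
width: 0.0438
gripper_force: 0.0
t: 6.5
eef_pos: [0.5999, -0.1258, 0.1055]
ee_rot: [3.137, 0.0, -1.55]
force: [-0.1, -0.2, -0.3]
width: 0.044
gripper_force: 0.0
[ 0.5994956  -0.12622836  0.10480832]
```

View pics/c4.png

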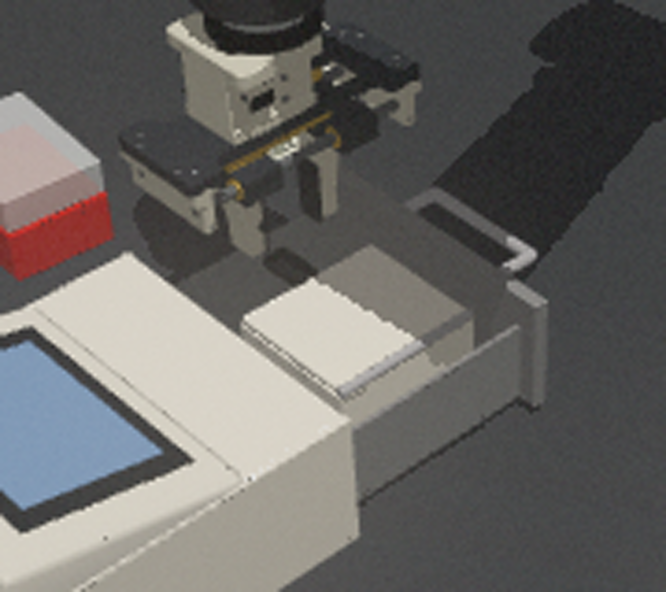

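The two fingers straddle the black tab at crop (290,265). I'll go down and grip it lightly.

```bash
python3 -m crank '[{"dx":0,"dy":0,"dz":-0.012,"twist":0,"grip":0},{"dx":0,"dy":0,"dz":-0.024,"twist":0,"grip":0},{"dx":0,"dy":0,"dz":-0.036,"twist":0,"grip":0},{"dx":0,"dy":0,"dz":-0.047,"twist":0,"grip":0},{"dx":0,"dy":0,"dz":-0.047,"twist":0,"grip":0}]'
python3 -m crank '[{"dx":0,"dy":0,"dz":0,"twist":0,"grip":-0.5},{"dx":0,"dy":0,"dz":0,"twist":0,"grip":-0.8},{"dx":0,"dy":0,"dz":0,"twist":0,"grip":-0.8},{"dx":0,"dy":0,"dz":0,"twist":0,"grip":-0.8},{"dx":0,"dy":0,"dz":0,"twist":0,"grip":-0.8}]' 8
```

```text
t: 6.97
eef_pos: [0.6008, -0.1274, 0.0604]
ee_rot: [3.14, 0.0, -1.551]
force: [-0.7, -0.0, -0.9]
width: 0.0436
gripper_force: 0.0
t: 7.38
eef_pos: [0.6024, -0.1278, 0.0624]
ee_rot: [-3.14, -0.0, -1.551]
force: [0.6, 0.2, 1.9]
width: 0.0201
gripper_force: 8.0
```

```bash
python3 -c "
import numpy as np
for t in np.arange(0,1.66,.11): print(round(t,2),np.round([128-128*np.cos(t)+4*np.sin(t),128*np.sin(t)+4*np.cos(t)-4]))"
```

```text
0.0 [0. 0.]
0.11 [ 1. 14.]
0.22 [ 4. 28.]
0.33 [ 8. 41.]
0.44 [14. 54.]
0.55 [21. 66.]
0.66 [29. 78.]
0.77 [39. 88.]
0.88 [50. 97.]
0.99 [ 61. 105.]
1.1 [ 74. 112.]
1.21 [ 87. 117.]
1.32 [100. 121.]
1.43 [114. 123.]
1.54 [128. 124.]
1.65 [142. 123.]
```

```bash
python3 -m crank '[{"dx":0,"dy":0.001,"dz":0.014,"twist":0,"grip":-0.8},{"dx":0,"dy":0.004,"dz":0.028,"twist":0,"grip":-0.8},{"dx":0,"dy":0.008,"dz":0.041,"twist":0,"grip":-0.8},{"dx":0,"dy":0.014,"dz":0.054,"twist":0,"grip":-0.8},{"dx":0,"dy":0.021,"dz":0.066,"twist":0,"grip":-0.8}]'
python3 -m crank '[{"dx":0,"dy":0.008,"dz":0.012,"twist":0,"grip":-0.8},{"dx":0,"dy":0.018,"dz":0.022,"twist":0,"grip":-0.8},{"dx":0,"dy":0.029,"dz":0.031,"twist":0,"grip":-0.8},{"dx":0,"dy":0.04,"dz":0.039,"twist":0,"grip":-0.8},{"dx":-0.001,"dy":0.053,"dz":0.046,"twist":0,"grip":-0.8}]'
python3 -m crank '[{"dx":0,"dy":0.013,"dz":0.005,"twist":0,"grip":-0.8},{"dx":0,"dy":0.026,"dz":0.009,"twist":0,"grip":-0.8},{"dx":0,"dy":0.04,"dz":0.011,"twist":0,"grip":-0.8},{"dx":-0.001,"dy":0.054,"dz":0.012,"twist":0,"grip":-0.8},{"dx":-0.001,"dy":0.065,"dz":0.011,"twist":0,"grip":-0.8}]'
```

```text
t: 7.8
eef_pos: [0.6009, -0.107, 0.1282]
ee_rot: [3.14, -0.0, -1.552]
force: [-1.2, -0.8, -1.8]
width: 0.0196
gripper_force: 8.0
t: 8.22
eef_pos: [0.6014, -0.0526, 0.1747]
ee_rot: [-3.14, -0.0, -1.551]
force: [2.2, -1.1, -0.7]
width: 0.0199
gripper_force: 8.0
t: 8.63
eef_pos: [0.6, 0.0132, 0.1852]
ee_rot: [-3.14, 0.0, -1.551]
force: [-0.8, -1.1, 5.8]
width: 0.02
gripper_force: 8.0
```

```bash
python3 -m crank '[{"dx":0,"dy":0,"dz":0,"twist":0,"grip":-0.8},{"dx":0,"dy":0,"dz":0,"twist":0,"grip":-0.4},{"dx":0,"dy":0,"dz":0,"twist":0,"grip":-0.1},{"dx":0,"dy":0,"dz":0,"twist":0,"grip":-0.1},{"dx":0,"dy":0,"dz":0.02,"twist":0,"grip":-0.1}]'
python3 -m crank '[{"dx":0,"dy":0,"dz":0.02,"twist":0,"grip":-0.1},{"dx":0,"dy":0,"dz":0.05,"twist":0,"grip":-0.1},{"dx":0,"dy":0,"dz":0.06,"twist":0,"grip":-0.1},{"dx":0,"dy":-0.02,"dz":0.06,"twist":0,"grip":-0.1},{"dx":0,"dy":-0.06,"dz":0.06,"twist":0,"grip":-0.1}]'
python3 -m crank '[{"dx":0,"dy":-0.04,"dz":0,"twist":0,"grip":-0.1},{"dx":0,"dy":-0.08,"dz":0,"twist":0,"grip":-0.1},{"dx":0,"dy":-0.12,"dz":0,"twist":0,"grip":-0.1},{"dx":-0.01,"dy":-0.16,"dz":0,"twist":0,"grip":-0.1},{"dx":-0.02,"dy":-0.19,"dz":0,"twist":0,"grip":-0.1}]'
python3 - <<'E'
from h import *
s=snap('scene','s4');t=snap('top','t4')
a=cv2.resize(t[160:290,345:445][:,:,::-1],None,fx=4,fy=4,interpolation=cv2.INTER_CUBIC)
b=cv2.resize(s[140:270,220:320][:,:,::-1],None,fx=4,fy=4,interpolation=cv2.INTER_CUBIC)
cv2.imwrite('pics/c5.png',np.hstack([a,b]))
E
```

```text
t: 9.05
eef_pos: [0.5972, 0.0111, 0.2003]
ee_rot: [3.134, -0.001, -1.552]
force: [-0.5, 0.1, -0.3]
width: 0.0375
gripper_force: 0.0
t: 9.47
eef_pos: [0.6005, -0.0467, 0.2653]
ee_rot: [-3.14, 0.001, -1.548]
force: [0.7, 0.1, -0.9]
width: 0.0398
gripper_force: 0.0
t: 9.88
eef_pos: [0.579, -0.2415, 0.2636]
ee_rot: [3.14, 0.0, -1.553]
force: [0.3, 0.5, 0.3]
width: 0.0396
gripper_force: 0.0
```

View pics/c5.png

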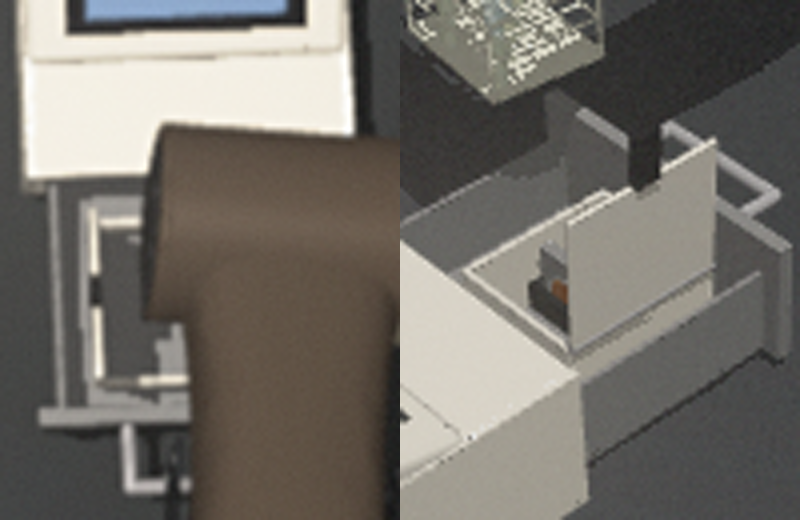

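The flap stands upright and the drawer is out. The top view is blocked by the elbow. In the scene half, the plate's -y top corner shows at crop (540,246), so I can use it to check the plate's y.

```bash
python3 - <<'E'
from h import *
for p in((540,243),(540,250)): print(at_z('scene',220+(p[0]-400+.5)/4-.5,140+(p[1]+.5)/4-.5,.068))
for y in(-.0764,-.051): print('pred',[np.round((np.array(proj('scene',[x,y,.068]))-[220,140])*4+[400,0]) for x in(.593,.603)])
im=cv2.imread('pics/s4.png')[190:235,245:285]
cv2.imwrite('pics/c6.png',cv2.resize(im,None,fx=12,fy=12,interpolation=cv2.INTER_CUBIC))
E
```

```text
[ 0.60421286 -0.0956164   0.068     ]
[ 0.60855663 -0.09019682  0.068     ]
pred [array([571., 248.]), array([559., 255.])]
pred [array([597., 267.]), array([585., 274.])]
```

View pics/c6.png

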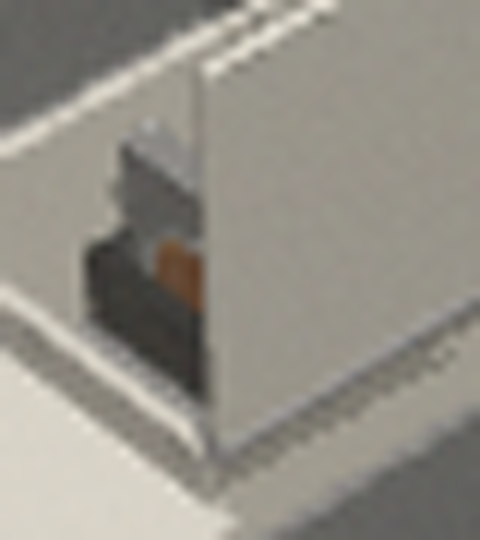

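The plate's -y corner at full-frame (255,202) suggests it sits nearer y ≈ -0.065. I'll move the arm aside for a clear top view.

```bash
python3 -m crank '[{"dx":-0.01,"dy":0.03,"dz":0,"twist":0,"grip":-0.1},{"dx":-0.03,"dy":0.065,"dz":0,"twist":0,"grip":-0.1},{"dx":-0.05,"dy":0.1,"dz":0,"twist":0,"grip":-0.1},{"dx":-0.065,"dy":0.138,"dz":0,"twist":0,"grip":-0.1},{"dx":-0.08,"dy":0.175,"dz":0,"twist":0,"grip":-0.1}]'
python3 -m crank '[{"dx":-0.01,"dy":0.038,"dz":0,"twist":0,"grip":-0.1},{"dx":-0.02,"dy":0.076,"dz":0,"twist":0,"grip":-0.1},{"dx":-0.03,"dy":0.114,"dz":0,"twist":0,"grip":-0.1},{"dx":-0.04,"dy":0.152,"dz":0,"twist":0,"grip":-0.1},{"dx":-0.05,"dy":0.19,"dz":0,"twist":0,"grip":-0.1}]'
python3 - <<'E'
from h import *
t=snap('top','t5')
cv2.imwrite('pics/c7.png',cv2.resize(t[195:265,350:440][:,:,::-1],None,fx=8,fy=8,interpolation=cv2.INTER_CUBIC))
print(at_z('scene',255.2,202.5,.068),at_z('scene',257.3,200.2,.068))
E
```

```text
t: 10.4
eef_pos: [0.4985, -0.0623, 0.2641]
ee_rot: [3.141, 0.0, -1.553]
force: [0.6, 0.1, 0.3]
width: 0.0397
gripper_force: 0.0
t: 10.82
eef_pos: [0.4486, 0.1282, 0.2646]
ee_rot: [-3.141, 0.001, -1.551]
force: [0.7, 0.1, -0.0]
width: 0.0398
gripper_force: 0.0
[ 0.60840948 -0.08805273  0.068     ] [ 0.59875595 -0.09154374  0.068     ]
```

View pics/c7.png

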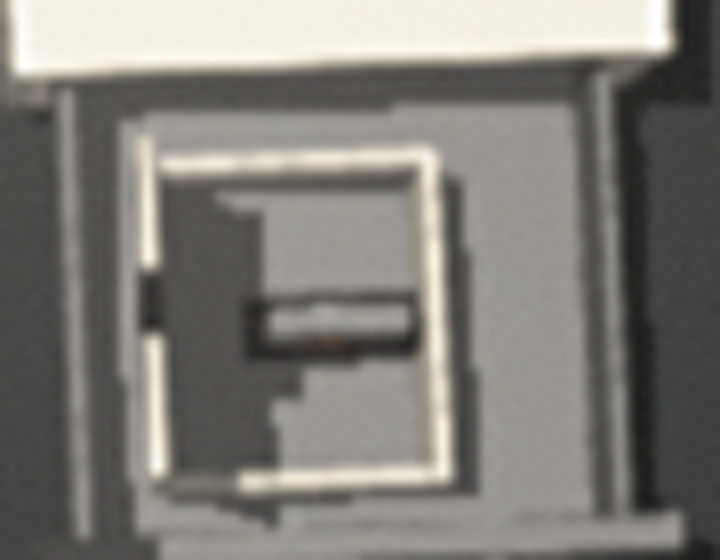

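Clear view: the plate's top is at crop x 266–411, y 304–336, centre (338,320). That's close to the right bay wall, and the flap is at x 150.

```bash
python3 - <<'E'
from h import *
f=lambda x,y,z:at_z('top',(x+.5)/8-.5+350,(y+.5)/8-.5+195,z)
print('plate',f(338,320,.068),f(266,320,.068),f(411,320,.068));print('tab',f(151,300,.21));print('rwall',f(418,320,.073))
E
```

```text
plate [ 0.60130204 -0.06541904  0.068     ] [ 0.60182729 -0.03965766  0.068     ] [ 0.60076958 -0.09153433  0.068     ]
tab [0.59962569 0.0109217  0.21      ]
rwall [ 0.60038453 -0.09343034  0.073     ]
```

```bash
python3 -m crank '[{"dx":0.022,"dy":-0.028,"dz":0,"twist":0,"grip":-0.1},{"dx":0.046,"dy":-0.058,"dz":0,"twist":0,"grip":-0.1},{"dx":0.07,"dy":-0.088,"dz":0,"twist":0,"grip":-0.1},{"dx":0.094,"dy":-0.119,"dz":0,"twist":0,"grip":-0.1},{"dx":0.118,"dy":-0.15,"dz":0,"twist":0,"grip":-0.1}]'
python3 -m crank '[{"dx":0.02,"dy":-0.025,"dz":0,"twist":0,"grip":-0.1},{"dx":0.035,"dy":-0.044,"dz":-0.01,"twist":0,"grip":-0.1},{"dx":0.035,"dy":-0.044,"dz":-0.04,"twist":0,"grip":-0.1},{"dx":0.035,"dy":-0.044,"dz":-0.08,"twist":0,"grip":-0.1},{"dx":0.035,"dy":-0.044,"dz":-0.12,"twist":0,"grip":-0.1}]'
python3 -m crank '[{"dx":0,"dy":0,"dz":-0.02,"twist":0,"grip":-0.1},{"dx":0,"dy":0,"dz":-0.04,"twist":0,"grip":-0.1},{"dx":0,"dy":0,"dz":-0.055,"twist":0,"grip":-0.1},{"dx":0,"dy":0,"dz":-0.065,"twist":0,"grip":-0.1},{"dx":0,"dy":0,"dz":-0.07,"twist":0,"grip":-0.1}]'
```

```text
t: 11.28
eef_pos: [0.5686, -0.0247, 0.2643]
ee_rot: [-3.142, 0.0, -1.55]
force: [-0.0, 1.2, -0.2]
width: 0.0391
gripper_force: 0.0
t: 11.7
eef_pos: [0.6032, -0.0681, 0.1434]
ee_rot: [-3.14, 0.001, -1.553]
force: [1.4, 0.2, -1.9]
width: 0.0397
gripper_force: 0.0
t: 12.12
eef_pos: [0.6018, -0.0676, 0.0727]
ee_rot: [3.139, -0.0, -1.552]
force: [-0.1, -0.5, -0.2]
width: 0.0393
gripper_force: 0.0
```

```bash
python3 -m crank '[{"dx":0,"dy":0.001,"dz":-0.008,"twist":0,"grip":-0.1},{"dx":0,"dy":0.002,"dz":-0.016,"twist":0,"grip":-0.1},{"dx":0,"dy":0.002,"dz":-0.024,"twist":0,"grip":-0.1},{"dx":0,"dy":0.002,"dz":-0.03,"twist":0,"grip":-0.1},{"dx":0,"dy":0.002,"dz":-0.03,"twist":0,"grip":-0.1}]'
python3 -m crank '[{"dx":0,"dy":0,"dz":0,"twist":0,"grip":-0.5},{"dx":0,"dy":0,"dz":0,"twist":0,"grip":-1},{"dx":0,"dy":0,"dz":0,"twist":0,"grip":-1},{"dx":0,"dy":0,"dz":0,"twist":0,"grip":-1},{"dx":0,"dy":0,"dz":0,"twist":0,"grip":-1}]' 20
```

```text
t: 12.53
eef_pos: [0.6019, -0.0658, 0.0433]
ee_rot: [3.14, -0.0, -1.552]
force: [-0.7, 0.6, 0.0]
width: 0.0393
gripper_force: 0.0
t: 12.95
eef_pos: [0.6029, -0.0657, 0.0449]
ee_rot: [-3.141, 0.0, -1.551]
force: [1.2, -0.2, -0.1]
width: 0.0116
gripper_force: 0.0
```

```bash
python3 -m crank '[{"dx":0,"dy":0,"dz":0,"twist":0,"grip":-1},{"dx":0,"dy":0,"dz":0,"twist":0,"grip":-1},{"dx":0,"dy":0,"dz":0,"twist":0,"grip":-1},{"dx":0,"dy":0,"dz":0,"twist":0,"grip":-1},{"dx":0,"dy":0,"dz":0,"twist":0,"grip":-1}]' 20
```

```text
t: 13.37
eef_pos: [0.6029, -0.0657, 0.0449]
ee_rot: [-3.141, -0.0, -1.551]
force: [-0.0, 0.9, 3.7]
width: 0.0097
gripper_force: 20.0
```

```bash
python3 -m crank '[{"dx":0,"dy":0,"dz":0.005,"twist":0,"grip":-1},{"dx":0,"dy":0,"dz":0.012,"twist":0,"grip":-1},{"dx":0,"dy":0,"dz":0.02,"twist":0,"grip":-1},{"dx":0,"dy":0,"dz":0.03,"twist":0,"grip":-1},{"dx":0,"dy":0,"dz":0.04,"twist":0,"grip":-1}]'
python3 -m crank '[{"dx":0,"dy":0,"dz":0.015,"twist":0,"grip":-1},{"dx":0,"dy":0,"dz":0.03,"twist":0,"grip":-1},{"dx":0,"dy":0,"dz":0.045,"twist":0,"grip":-1},{"dx":0,"dy":0,"dz":0.06,"twist":0,"grip":-1},{"dx":0,"dy":0,"dz":0.075,"twist":0,"grip":-1}]'
python3 -m crank '[{"dx":0,"dy":0,"dz":0.02,"twist":0,"grip":-1},{"dx":0,"dy":0,"dz":0.045,"twist":0,"grip":-1},{"dx":0,"dy":0,"dz":0.07,"twist":0,"grip":-1},{"dx":0,"dy":0,"dz":0.09,"twist":0,"grip":-1},{"dx":0,"dy":0,"dz":0.11,"twist":0,"grip":-1}]'
```

```text
t: 13.78
eef_pos: [0.6028, -0.0658, 0.0857]
ee_rot: [-3.141, 0.0, -1.551]
force: [0.3, -0.8, -0.3]
width: 0.0098
gripper_force: 20.0
t: 14.2
eef_pos: [0.6027, -0.0658, 0.1615]
ee_rot: [-3.141, 0.0, -1.551]
force: [0.3, 0.1, -1.4]
width: 0.0098
gripper_force: 20.0
t: 14.62
eef_pos: [0.6026, -0.0658, 0.2722]
ee_rot: [-3.14, 0.0, -1.551]
force: [0.4, 0.8, -0.3]
width: 0.01
gripper_force: 20.0
```

```bash
python3 -m crank '[{"dx":-0.004,"dy":0.015,"dz":0,"twist":0,"grip":-1},{"dx":-0.012,"dy":0.04,"dz":0,"twist":0,"grip":-1},{"dx":-0.02,"dy":0.07,"dz":0,"twist":0,"grip":-1},{"dx":-0.03,"dy":0.1,"dz":0,"twist":0,"grip":-1},{"dx":-0.038,"dy":0.13,"dz":0,"twist":0,"grip":-1}]'
python3 -m crank '[{"dx":-0.009,"dy":0.032,"dz":0,"twist":0,"grip":-1},{"dx":-0.018,"dy":0.064,"dz":0,"twist":0,"grip":-1},{"dx":-0.027,"dy":0.096,"dz":0,"twist":0,"grip":-1},{"dx":-0.036,"dy":0.128,"dz":0,"twist":0,"grip":-1},{"dx":-0.046,"dy":0.16,"dz":0,"twist":0,"grip":-1}]'
python3 -m crank '[{"dx":-0.009,"dy":0.032,"dz":0,"twist":0,"grip":-1},{"dx":-0.018,"dy":0.064,"dz":0,"twist":0,"grip":-1},{"dx":-0.028,"dy":0.096,"dz":-0.01,"twist":0,"grip":-1},{"dx":-0.038,"dy":0.125,"dz":-0.03,"twist":0,"grip":-1},{"dx":-0.0435,"dy":0.148,"dz":-0.05,"twist":0,"grip":-1}]'
python3 -m crank '[{"dx":0,"dy":0,"dz":-0.02,"twist":0,"grip":-1},{"dx":0,"dy":0,"dz":-0.045,"twist":0,"grip":-1},{"dx":0,"dy":0,"dz":-0.07,"twist":0,"grip":-1},{"dx":0,"dy":0,"dz":-0.086,"twist":0,"grip":-1},{"dx":0,"dy":0,"dz":-0.094,"twist":0,"grip":-1}]'
python3 -m crank '[{"dx":0,"dy":0,"dz":0,"twist":0,"grip":-1},{"dx":0,"dy":0,"dz":0,"twist":0,"grip":-1},{"dx":0,"dy":0,"dz":0,"twist":0,"grip":-1},{"dx":0,"dy":0,"dz":0,"twist":0,"grip":-1},{"dx":0,"dy":0,"dz":0,"twist":0,"grip":-1}]'
python3 - <<'E'
from h import *
s=snap('scene','s6')
cv2.imwrite('pics/s6b.png',s[:,:,::-1])
E
```

```text
t: 15.03
eef_pos: [0.5638, 0.0652, 0.2708]
ee_rot: [-3.141, 0.001, -1.552]
force: [1.2, 0.1, -1.4]
width: 0.0102
gripper_force: 20.0
t: 15.45
eef_pos: [0.5179, 0.2256, 0.2709]
ee_rot: [-3.141, 0.001, -1.551]
force: [0.7, 0.8, -1.1]
width: 0.0099
gripper_force: 20.0
t: 15.87
eef_pos: [0.4744, 0.3747, 0.221]
ee_rot: [-3.14, 0.003, -1.55]
force: [0.0, -0.7, -1.2]
width: 0.0095
gripper_force: 20.0
t: 16.28
eef_pos: [0.4743, 0.3714, 0.1239]
ee_rot: [3.14, -0.002, -1.551]
force: [0.4, -1.2, -0.1]
width: 0.01
gripper_force: 20.0
t: 16.7
eef_pos: [0.4756, 0.3727, 0.1268]
ee_rot: [-3.14, 0.002, -1.551]
force: [-0.7, 0.1, -0.4]
width: 0.0102
gripper_force: 20.0
```

View pics/s6.png

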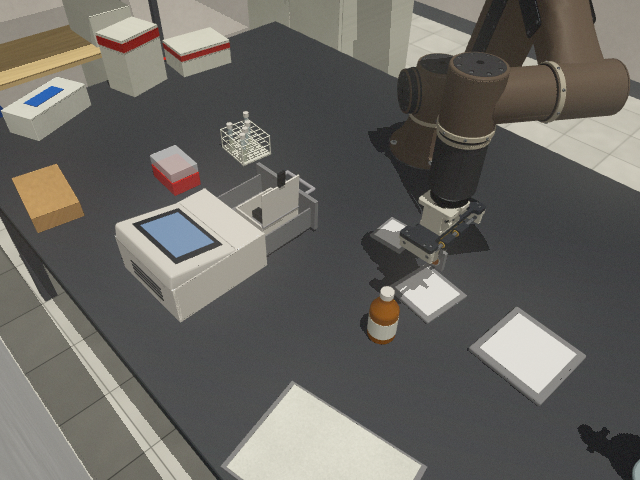

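The plate is in the gripper above the middle pad at about (430,285). The drawer is out and the flap is up at (285,200). The rack, bottle and tip box haven't moved. I'll let it settle for one more call, then hand in.

```bash
python3 -m crank '[{"dx":0,"dy":0,"dz":0,"twist":0,"grip":-1},{"dx":0,"dy":0,"dz":0,"twist":0,"grip":-1},{"dx":0,"dy":0,"dz":0,"twist":0,"grip":-1},{"dx":0,"dy":0,"dz":0,"twist":0,"grip":-1},{"dx":0,"dy":0,"dz":0,"twist":0,"grip":-1}]' && python3 -c "
from station import arm
print(arm.job_done())"
```

```text
t: 17.17
eef_pos: [0.4752, 0.3722, 0.1255]
ee_rot: [3.142, -0.0, -1.551]
force: [-0.2, 0.4, -0.4]
width: 0.0097
gripper_force: 20.0
the job is handed in; nothing more can be done
None
```

I handed the job in at about 17 s: the filter plate is held upright and still over the middle of the middle-sized pad, its lower edge about 10 cm up, with the drawer out, the flap up, and the rack, bottle and tip box where they were; no verdict came back.

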